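Hold the magnifier over the big beetle

TASK

Pick up the rectangular hand magnifier by its handle, lift it over the rack of vials, and hold it still over the tray with the single largest beetle in the specimen box: level, centred on that tray and square with it (long side along long side, handle to either end), about 15 mm above the tray's rim. Neither the magnifier nor the gripper may touch the box, the trays or the vial rack, and the other things on the table stay where they are. Finish while still holding the magnifier there; do not put it down or let go.

Things in the scene. Friction and masses are not known exactly. Their poses are not given: they have to be found in the camera images.
- magnifier: Hand magnifier lying flat on the table, 160 g or so: clear rectangular lens in a black frame 116 (its x) x 84 (its y) x 10 mm high. Origin: under the lens centre, level with the frame's underside; z up. A straight black handle sticks out along its +x: flat-sided bar 18 wide x 18 high mm, from x = 67 to x = 143 mm, its underside level with the frame's; a steel neck joins it to the frame.
- magnifier_grip (a point): Point in the magnifier's handle at x = 100 mm from the lens centre, 9 mm above its underside: a good place to grip, across the 18 mm width.
- tray_big: White card unit tray, open on top, 110 (its x) x 80 (its y) x 38 mm high, walls 3 mm, loose in the box; origin: centre of its underside, z up. The target: holds one big horned beetle (about 80 mm long, lying along x); the beetle stays below the rim. Every tray stands on the box's 8 mm thick floor, so its rim lies 46 mm above the table.
- tray_pair: White card unit tray, open on top, 110 (its x) x 80 (its y) x 38 mm high, walls 3 mm, loose in the box; origin: centre of its underside, z up. Holds two medium beetles of about 35 mm.
- tray_small: White card unit tray, open on top, 110 (its x) x 80 (its y) x 38 mm high, walls 3 mm, loose in the box; origin: centre of its underside, z up. Holds twelve small beetles of about 16 mm.
- tray_empty: White card unit tray, open on top, 110 (its x) x 80 (its y) x 38 mm high, walls 3 mm, loose in the box; origin: centre of its underside, z up. Empty but for a tiny label.
- box: Heavy open wooden specimen box, fixed to the table, 182 (its x) x 242 (its y) mm, walls 8 mm thick and 42 mm high; origin: centre of its underside. It holds the four trays in two by two, their long side along the box's y; any tray may be in any place. It stands to the left of the vial rack.
- rack: Loose wooden rack, 280 (its x) x 56 (its y) mm, full of stoppered vials (one piece with it), 84 mm high over all; origin: centre of its underside. It stands between the magnifier and the box, its length along x.
- jar: Small screw-cap jar, 52 mm across, 62 mm high; origin: centre of its underside.
- pin_block: Stepped wooden pinning block 78 x 34 x 32 mm; origin: centre of its underside.
- forceps: Steel forceps lying flat, 125 mm long along its x, 6 mm high; origin: mid-length, on the table.
- dish: White dish 68 mm across, 18 mm high; origin: centre of its underside.
- pill_box: Round cardboard pill box 45 mm across, 30 mm high; origin: centre of its underside.
Things that resemble listed ones, but are neither listed nor needed, are in the scene too. Leave any red or turquoise look-alike of the tray_pair alone.

How it is judged:
On the way:
1. the magnifier, in the fingers, passes above the vial rack (y of magnifier in the frame of rack between -0.07 and 0.07 m and height (world z) of magnifier above 0.08 m and contact force between the fingers and magnifier above 1 N), for 0.05 s.
At the end, for the whole second after the job is handed in: The magnifier is held in the fingers, still, its lens centre within 12 mm of the centre of the tray with the largest beetle, its underside (at the lens centre) 4 to 30 mm above the tray's rim, within 8 degrees of square and 7 degrees of level, touching no tray, box or rack (contact force between the fingers and magnifier above 1 N and horizontal distance between magnifier and tray_big below 0.012 m and z of magnifier in the frame of tray_big between 0.042 and 0.068 m and angle between the x axis of magnifier and the x axis of tray_big, either way round below 0.14 rad and angle between magnifier's own z axis and vertical below 0.12 rad and linear speed of magnifier below 0.02 m/s and angular speed of magnifier below 0.15 rad/s and contact force between magnifier and tray_big below 0.1 N and contact force between magnifier and tray_pair below 0.1 N and contact force between magnifier and tray_small below 0.1 N and contact force between magnifier and tray_empty below 0.1 N and contact force between magnifier and box below 0.1 N and contact force between magnifier and rack below 0.1 N and angle between tray_big's own z axis and vertical below 0.1 rad); the arm keeps its last pose, push and grip.
It fails at once if the magnifier or the gripper touches the specimen box, a tray or the vial rack ((contact force between magnifier and tray_big above 0.5 N or contact force between any of the fingers, the arm and tray_big above 1 N) or (contact force between magnifier and tray_pair above 0.5 N or contact force between any of the fingers, the arm and tray_pair above 1 N) or (contact force between magnifier and tray_small above 0.5 N or contact force between any of the fingers, the arm and tray_small above 1 N) or (contact force between magnifier and tray_empty above 0.5 N or contact force between any of the fingers, the arm and tray_empty above 1 N) or (contact force between magnifier and box above 0.5 N or contact force between any of the fingers, the arm and box above 1 N) or (contact force between magnifier and rack above 0.5 N or contact force between any of the fingers, the arm and rack above 1 N)).
It fails at once if the vial rack, a tray or another thing on the table is shifted (distance of any of tray_big, tray_pair, tray_small, tray_empty, rack from where it was at the start of the episode above 0.012 m or distance of any of jar, pin_block, forceps, dish, pill_box from where it was at the start of the episode above 0.02 m).
It also fails if it takes over 37 s, if anything falls off the work surface, if the arm or the gripper's body presses on something with over 40 N, if the wrist force passes 120 N, or if a joint passes its speed limit or range.

ROBOT

A 6-joint arm with a two-finger parallel gripper is mounted at the origin on the work surface. World frame = base frame: x ahead of the robot, y to its left, z up, the work surface at z = 0. Lengths are in m, angles in rad, forces in N, time in s.
With the tool pointing down it reaches from about 0.3 to 0.875 m from the base axis. Payload 6.4 kg.
Tool frame: the origin (TCP) lies between the finger pads; the fingertips stand 19 mm ahead of it and the grasp point (between the pads) is the TCP (ctrl.tips_ahead is the z of the fingertips in the tool frame, in m); z points along the fingers, y is the line along which they close (so a half turn about z gives the same grasp; the last joint's range is limited). The gripper opens to 85 mm and grips with 20 to 120 N. Pads are 22 mm wide; open, the fingers measure 114 mm over their backs; the gripper's body (76 mm by 85 mm) begins 54 mm behind the grasp point. The pads swing forward as they close: fully open they stand 13 mm farther back than shut.
Start: joints at [-1.509, 0.181, 1.607, -0, 1.354, -0.206], TCP at [0.152, -0.555, 0.25] pointing down, gripper open.
Joint ranges: [-2.99, 2.99], [-0.89, 2.07], [0.3, 2.58], [-1.14, 4.28], [0, 2.63], [-3.12, 3.12]. Speed limits (rad/s): [2.57, 2.57, 3.01, 3.14, 3.14, 3.14].

INTERFACE

Orientations are given as a unit quaternion [w, x, y, z].
In Python, from bench import readout, vision, ctrl gives the robot as it stands.
- The arm moves only by the tool play_rows, never from a script. Its arguments are lists of equal length, an entry for each row: "xyz": the shift along the tool's x, y, z in mm, a list of three; "rot": the turn, a rotation vector about the tool's x, y, z in rad, a list of three; "grip": the opening, from 0 (shut) to 1 (fully open). In form: {"xyz": [[x, y, z], ...], "rot": [[rx, ry, rz], ...], "grip": [grip, ...]}. A call has exactly 10 rows; each row is the pose to reach, as a shift and turn from the pose commanded when the call began, along the tool's axes at that moment; what a row does not reach only later rows make up. A row lasts 1/8 s, in which the tool goes at most 62.5 mm and 10.7 degrees, less where a joint would pass 70% of its speed; a pose out of reach is approached as far as the arm can. A call with a gripper value outside its range is refused whole. The fingers move at their own pace and stop on an object; the grip force is fixed at half the most. Time passes only in rows, so rows that repeat a pose let the fingers close, or fill a call up. It gives the time, the measured TCP pose, the force, the opening and the grip force at its end, in the units of the state.
- readout.get_obs(): the state, without advancing time (a new reading comes with each control period).
- vision.camera(name): name is "scene" or "top"; returns a dict with "color" (384x512x3 uint8, red, green, blue), "depth" (384x512 float32, m along the optical axis (not along the pixel's ray), 0 where there is no reading), "camera_matrix" (3x3 intrinsics, pixels), "extrinsics" (4x4, takes a point from camera to world coordinates). Camera axes: x right, y down, z forward; pixel columns grow to the right and rows downward; lengths in m; the calibration is good to about 2 mm. A picture is of the moment at which its call begins.
- ctrl.hand_in(): hands the job in; it is judged then, once.
The state is a dict: "time_s": time; "q": joint angles; "dq": joint speeds; "joint_efforts": joint torques, N m; "eef_pos": TCP position; "eef_rot": TCP orientation; "wrist_force": force on the tool from outside, world axes, zero at the start; "torque": the same for the moment, N m; "opening": opening from 0.0 (shut) to 1.0 (fully open); "grasp_force": force on a finger pad.
Only numpy, scipy, OpenCV 4.12 (cv2) and the standard library are available. Lean on these libraries where they do the work, as an engineer would, in place of code of your own. Each camera call takes 0.05 s, during which the arm holds its last target. There are 200 camera calls.

## Working session

There is one attempt and no reset: what is moved stays moved. The work goes in short steps, Python scripts to look and compute and a tool call to move; the robot and the scene stay as the last step left them, time stands still between calls to the robot, and variables do not carry over. Pictures are saved under pics/ and viewed, at most 10 in all, crops included, and the job is handed in when it is done.

Besides the shell and the picture viewer there is one more tool, called after "Emit:" as name(argument=value, ...) on one line, values as JSON. play_rows: Moves the arm, as the interface text tells. Its arguments: {"type":"object","properties":{"xyz":{"type":"array","items":{"type":"array","items":{"type":"number"}}},"rot":{"type":"array","items":{"type":"array","items":{"type":"number"}}},"grip":{"type":"array","items":{"type":"number"}}},"required":["xyz","rot","grip"]}

```bash
mkdir -p pics
cat > h.py <<'E'
import numpy as np, cv2
from bench import readout, vision, ctrl
def snap(n):
    c=vision.camera(n); np.savez(f'{n}.npz',**{k:np.asarray(v) for k,v in c.items()}); return c
def load(n): return np.load(f'{n}.npz')
def world(c,u,v,z=None):
    K=c['camera_matrix'];E=c['extrinsics']
    r=E[:3,:3]@np.linalg.solve(K,[u,v,1.]);o=E[:3,3]
    d=c['depth'][int(round(v)),int(round(u))] if z is None else (z-o[2])/r[2]
    return o+r*d
E
python3 - <<'E'
from h import *
for n in('top','scene'):
    c=snap(n); cv2.imwrite(f'pics/{n}0.png',cv2.resize(c['color'][...,::-1],(800,600),interpolation=cv2.INTER_CUBIC)); print(c['extrinsics'].round(3).tolist())
o=readout.get_obs();print(o['eef_pos'],o['eef_rot'],o['opening'])
E
```

```text
[[0.021, -0.997, 0.077, 0.405], [-1.0, -0.02, 0.013, -0.022], [-0.012, -0.078, -0.997, 1.706], [0.0, 0.0, 0.0, 1.0]]
[[0.793, 0.485, -0.37, 0.89], [0.61, -0.617, 0.498, -0.51], [0.013, -0.62, -0.785, 0.852], [0.0, 0.0, 0.0, 1.0]]
[ 0.15212476 -0.55403372  0.24946152] [-7.87913659e-04  9.91048855e-01  1.33497356e-01  5.19761855e-05] 1.00047880996883
```

View pics/top0.png

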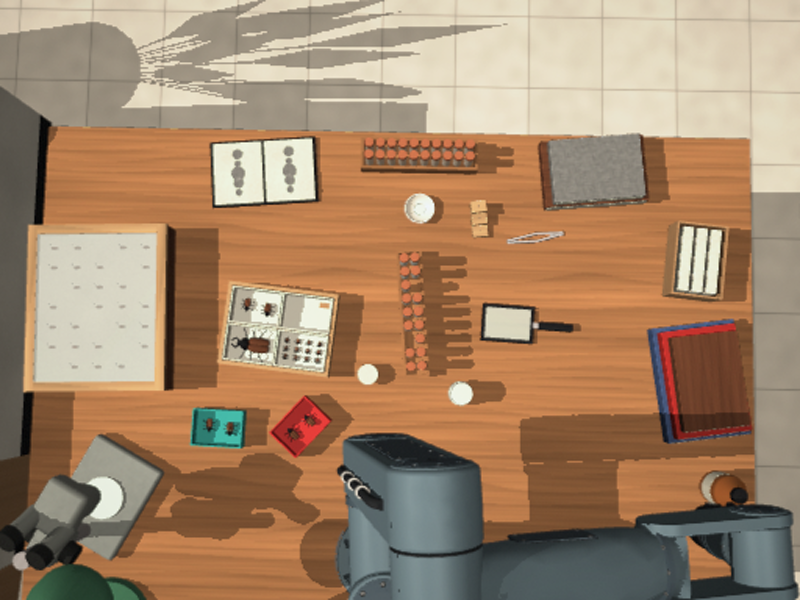

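View pics/scene0.png

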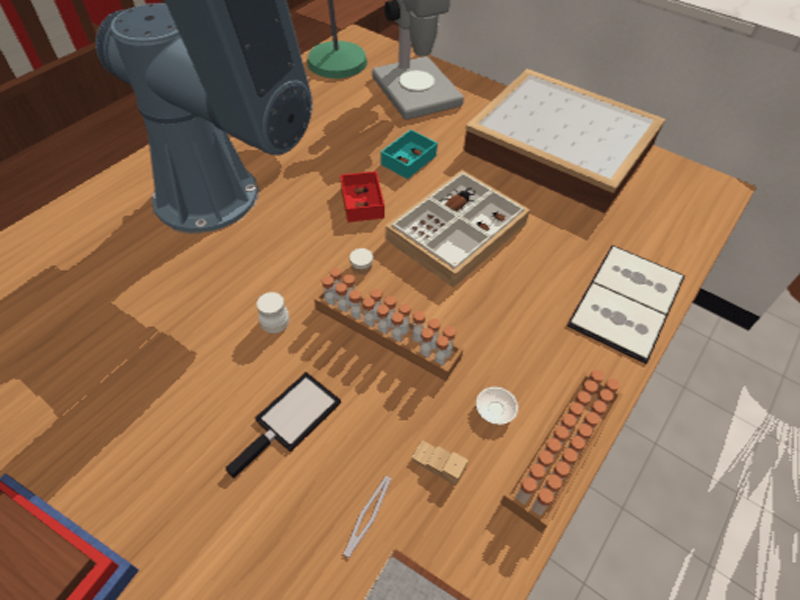

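```bash
cat >> h.py <<'E'
def rect(c,x1,y1,w,h,z,s=2.):
    # picture up=+x, left=+y ; top-left pixel is world (x1,y1); w,h in mm; s px/mm
    K=c['camera_matrix'];E=np.linalg.inv(c['extrinsics'])
    P=K@E[:3]
    M=np.array([[0,-.001/s,x1],[-.001/s,0,y1],[0,0,z],[0,0,1]])  # (u,v)->(x,y): x=x1-v, y=y1-u
    M=np.array([[0,-.001/s,x1],[-.001/s,0,y1],[0,0,z],[0,0,1.]])
    return cv2.warpPerspective(c['color'][...,::-1],P@M,(int(w*s),int(h*s)),flags=cv2.INTER_CUBIC|cv2.WARP_INVERSE_MAP)
E
python3 - <<'E'
from h import *
t,s=load('top'),load('scene')
for n,(u,v) in dict(mag=(508,323),hend=(573,328),tip=(536,325),tray=(250,343),boxc=(280,329)).items():
    print(n,world(t,u*.64,v*.64).round(3))
def pts(n,uv,z): print(n,world(t,uv[0]*.64,uv[1]*.64,z).round(3))
m=world(t,525*.64,324*.64,.01);b=world(t,280*.64,329*.64,.046)
for n,p,w,h,z in(('mag',m,260,150,.01),('box',b,260,260,.046)):
    x1=round(p[0]+h/2000,3);y1=round(p[1]+w/2000,3)
    k=np.hstack if n=='box' else np.vstack
    im=k([rect(c,x1,y1,w,h,z,1.5 if n=='box' else 2.) for c in(t,s)]);cv2.imwrite(f'pics/{n}1.png',im);print(n,x1,y1,im.shape)
E
```

```text
mag [ 0.516 -0.255  0.011]
hend [ 0.508 -0.399  0.007]
tip [ 0.514 -0.318  0.002]
tray [0.46  0.312 0.033]
boxc [0.491 0.245 0.043]
mag 0.59 -0.163 (600, 520, 3)
box 0.621 0.375 (390, 780, 3)
```

View pics/mag1.png

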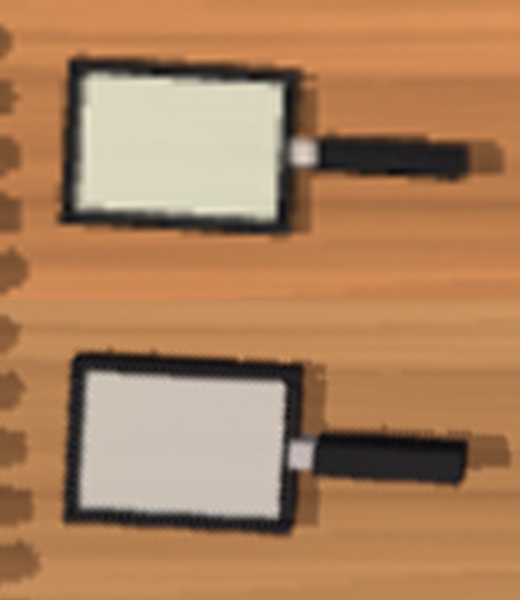

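View pics/box1.png

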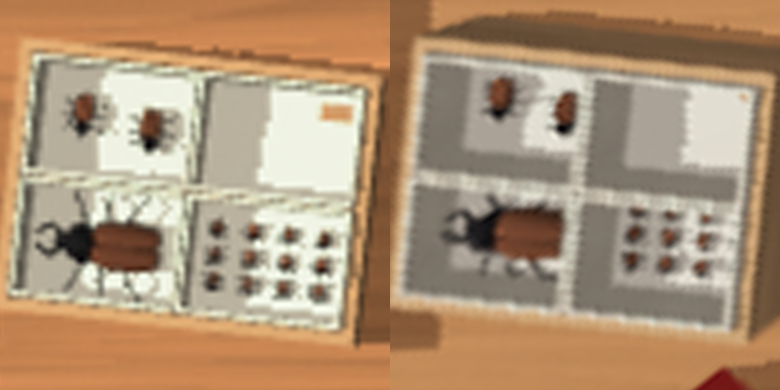

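The box's lower-left compartment (rectified pixel (100,243)) holds the big horned beetle. Its centre is at about (0.459, 0.308) and its axis at −96°. The lens centre is at about (0.5175, −0.254), with the handle pointing at −93.2°. I'll move above the handle grip point.

Emit:
play_rows(xyz=[[50, -12, 19], [100, -24, 38], [150, -37, 56], [200, -49, 75], [250, -61, 94], [300, -73, 112], [350, -86, 131], [400, -98, 150], [400, -98, 150], [400, -98, 150]], rot=[[0, 0, -0.156], [0, 0, -0.312], [0, 0, -0.468], [0, 0, -0.624], [0, 0, -0.78], [0, 0, -0.936], [0, 0, -1.092], [0, 0, -1.248], [0, 0, -1.248], [0, 0, -1.248]], grip=[0.8, 0.8, 0.7, 0.7, 0.7, 0.7, 0.7, 0.7, 0.7, 0.7])

```text
time_s: 1.35
eef_pos: [0.5117, -0.3539, 0.0998]
eef_rot: [-0.001, 0.726, 0.687, -0.0]
wrist_force: [0.2, 0.4, 0.3]
opening: 0.703
grasp_force: 0.0
```

Run:
```python
from h import *
from scipy.spatial.transform import Rotation as R
c=snap('scene')
cv2.imwrite('pics/s2.png',cv2.resize(c['color'][180:384,100:372,::-1],(800,600),interpolation=cv2.INTER_CUBIC))
o=readout.get_obs();print(o['time_s'],o['eef_pos'].round(4),o['q'].round(2),o['opening'],R.from_quat(np.roll(o['eef_rot'],-1)).as_matrix().round(3).tolist())
```

```text
1.4 [ 0.5115 -0.3546  0.1003] [-0.8   0.45  1.59 -0.    1.1  -0.74] 0.7000227507689458 [[0.056, 0.998, -0.0], [0.998, -0.056, -0.0], [-0.0, -0.0, -1.0]]
```

View pics/s2.png

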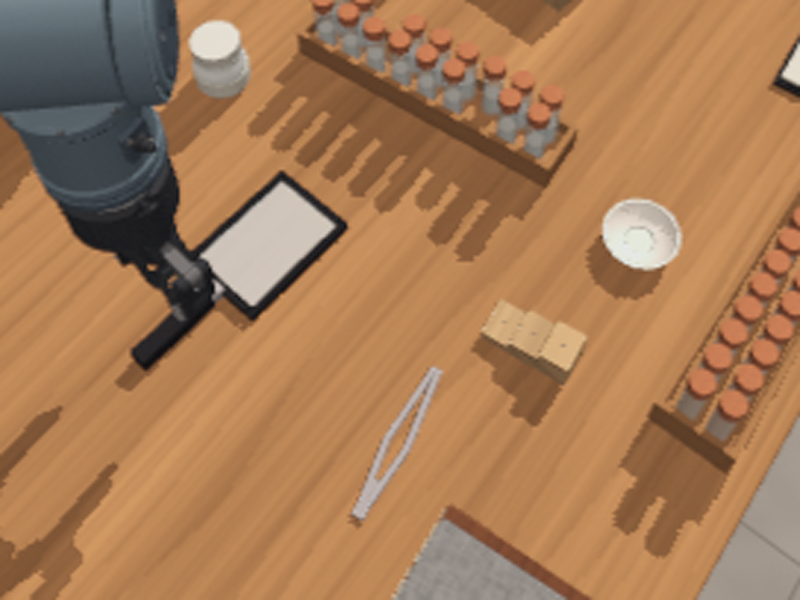

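The open gripper is over the handle at crop pixel (185,310), aligned with it, and everything else is clear. I'll descend and close.

Emit:
play_rows(xyz=[[0, 0, 20], [0, 0, 40], [0, 0, 60], [0, 0, 72], [0, 0, 78], [0, 0, 78], [0, 0, 78], [0, 0, 78], [0, 0, 78], [0, 0, 78]], rot=[[0, 0, 0], [0, 0, 0], [0, 0, 0], [0, 0, 0], [0, 0, 0], [0, 0, 0], [0, 0, 0], [0, 0, 0], [0, 0, 0], [0, 0, 0]], grip=[0.7, 0.7, 0.7, 0.7, 0.7, 0.6, 0.4, 0.2, 0, 0])

```text
time_s: 2.65
eef_pos: [0.5125, -0.3546, 0.0233]
eef_rot: [0.001, 0.726, 0.687, 0.0]
wrist_force: [-0.5, 0.6, 5.8]
opening: 0.191
grasp_force: 60.9
```

Emit:
play_rows(xyz=[[0, 0, 0], [0, 0, -5], [0, 0, -15], [0, 0, -35], [0, 0, -60], [0, 0, -90], [0, 0, -120], [0, 0, -140], [0, 0, -150], [0, 0, -150]], rot=[[0, 0, 0], [0, 0, 0], [0, 0, 0], [0, 0, 0], [0, 0, 0], [0, 0, 0], [0, 0, 0], [0, 0, 0], [0, 0, 0], [0, 0, 0]], grip=[0, 0, 0, 0, 0, 0, 0, 0, 0, 0])

```text
time_s: 3.9
eef_pos: [0.5121, -0.3543, 0.1727]
eef_rot: [0.0, 0.726, 0.687, 0.0]
wrist_force: [-0.1, -0.0, -1.3]
opening: 0.192
grasp_force: 60.0
```

```bash
cat > m.py <<'E'
from h import *
# magnifier pose: depth points in a window, near the expected height
def mag(c,zlo,zhi,xr,yr):
    K=c['camera_matrix'];E=c['extrinsics'];d=c['depth'];v,u=np.mgrid[:384,:512]
    P=np.stack([(u-K[0,2])/K[0,0]*d,(v-K[1,2])/K[1,1]*d,d],-1)@E[:3,:3].T+E[:3,3]
    m=(d>0)&(P[...,2]>zlo)&(P[...,2]<zhi)&(P[...,0]>xr[0])&(P[...,0]<xr[1])&(P[...,1]>yr[0])&(P[...,1]<yr[1])
    p=P[m];n,*_=np.linalg.lstsq(np.c_[p[:,:2]-p[:,:2].mean(0),np.ones(len(p))],p[:,2],rcond=None)
    r=cv2.minAreaRect((p[:,:2]*1000).astype(np.float32))
    print(len(p),'slopes',n[:2].round(3),'z',n[2].round(4),'rect',r)
E
python3 - <<'E'
from m import *
o=readout.get_obs();p=o['eef_pos'];print(p.round(4),o['opening'],o['grasp_force'])
for n in('top','scene'):
    c=snap(n); mag(c,.12,.2,(.45,.585),(-.33,-.18))
t=load('scene')
z=.16
cv2.imwrite('pics/l3.png',np.vstack([rect(load(n),.59,-.163,260,150,z,2.) for n in('top','scene')]))
E
```

```text
[ 0.5121 -0.3543  0.1727] 0.19210607559664808 60.03551959991455
871 slopes [-0.005 -0.003] z 0.1566 rect ((517.6900024414062, -252.9737091064453), (115.8301010131836, 84.61398315429688), 86.44232177734375)
1816 slopes [-0.008 -0.007] z 0.1562 rect ((515.9241943359375, -261.71917724609375), (133.54965209960938, 85.4107437133789), 86.81887817382812)
```

View pics/l3.png

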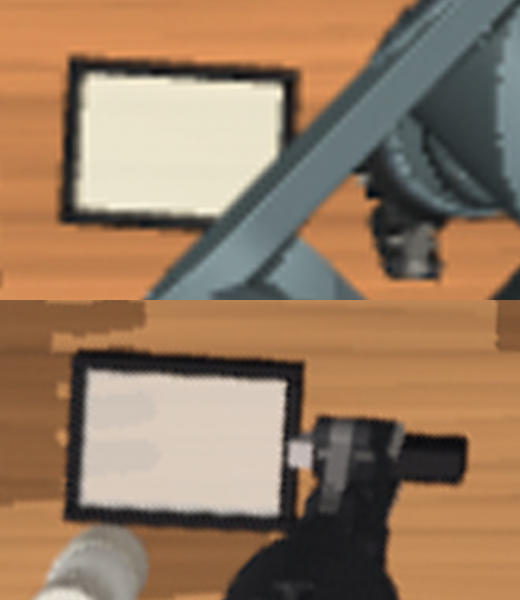

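Magnifier held level (frame top at z≈0.157; rectified lens centre near pixel (182,144)). I'll carry it over the rack now.

Emit:
play_rows(xyz=[[10, -2, 0], [30, -5, 0], [60, -10, 0], [95, -16, 0], [130, -22, 0], [165, -28, 0], [200, -34, 0], [235, -40, 0], [270, -46, 0], [300, -51, 0]], rot=[[0, 0, 0], [0, 0, 0], [0, 0, 0], [0, 0, 0], [0, 0, 0], [0, 0, 0], [0, 0, 0], [0, 0, 0], [0, 0, 0], [0, 0, 0]], grip=[0, 0, 0, 0, 0, 0, 0, 0, 0, 0])

```text
time_s: 5.25
eef_pos: [0.4763, -0.0492, 0.1719]
eef_rot: [-0.0, 0.726, 0.688, -0.0]
wrist_force: [0.7, 0.8, -1.5]
opening: 0.189
grasp_force: 60.0
```

Emit:
play_rows(xyz=[[35, -6, 0], [70, -12, 0], [105, -18, 0], [140, -24, 0], [175, -30, 0], [205, -35, 0], [230, -39, 0], [248, -42, 0], [257, -44, 0], [257, -44, 0]], rot=[[0, 0, 0], [0, 0, 0.01], [0, 0, 0.015], [0, 0, 0.02], [0, 0, 0.025], [0, 0, 0.03], [0, 0, 0.035], [0, 0, 0.04], [0, 0, 0.045], [0, 0, 0.045]], grip=[0, 0, 0, 0, 0, 0, 0, 0, 0, 0])

```text
time_s: 6.5
eef_pos: [0.4469, 0.2077, 0.1721]
eef_rot: [-0.0, 0.741, 0.671, -0.0]
wrist_force: [-0.3, -0.1, -1.5]
opening: 0.191
grasp_force: 60.0
```

Run:
```python
from m import *
o=readout.get_obs();p=o['eef_pos'];print(o['time_s'],p.round(4),o['eef_rot'].round(3),o['q'].round(2),o['opening'],o['grasp_force'])
for n in('top','scene'):
    c=snap(n); mag(c,.13,.18,(.38,.54),(.23,.40))
cv2.imwrite('pics/t4.png',np.hstack([rect(load(n),.621,.375,260,260,z,1.5) for n,z in(('scene',.046),('top',.156))]))
```

```text
6.5 [0.4469 0.2077 0.1721] [-0.     0.741  0.671 -0.   ] [ 0.19  0.09  1.88 -0.    1.17  0.29] 0.1911520322147847 60.036810636520386
84 slopes [ 0.008 -0.087] z 0.1581 rect ((462.5775146484375, 360.980224609375), (82.68832397460938, 17.97629165649414), 0.8048973679542542)
497 slopes [0.008 0.008] z 0.1565 rect ((456.75140380859375, 299.8974609375), (133.505126953125, 86.15282440185547), 86.14685821533203)
```

View pics/t4.png

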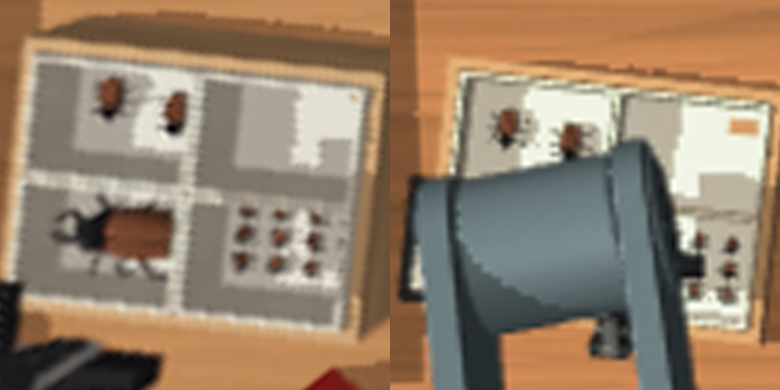

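Both box views agree: the tray centre is at about (0.458, 0.308), and the lens centre is over it within about 2 mm. I'll descend straight to a 17 mm gap.

Emit:
play_rows(xyz=[[0, 1, 6], [0, 1, 18], [0, 1, 32], [0, 1, 46], [0, 1, 60], [0, 1, 72], [0, 1, 80], [0, 1, 84], [0, 1, 86], [0, 1, 86]], rot=[[0, 0, 0], [0, 0, 0], [0, 0, 0], [0, 0, 0], [0, 0, 0], [0, 0, 0], [0, 0, 0], [0, 0, 0], [0, 0, 0], [0, 0, 0]], grip=[0, 0, 0, 0, 0, 0, 0, 0, 0, 0])

```text
time_s: 7.85
eef_pos: [0.4489, 0.2072, 0.0865]
eef_rot: [0.0, 0.742, 0.671, 0.0]
wrist_force: [0.1, 0.0, -1.0]
opening: 0.191
grasp_force: 60.0
```

Run:
```python
from m import *
o=readout.get_obs();p=o['eef_pos'];print(o['time_s'],p.round(4),o['eef_rot'].round(3),o['grasp_force'],o['wrist_force'],abs(o['dq']).max())
c=snap('scene'); mag(c,.062,.082,(.38,.53),(.246,.40))
cv2.imwrite('pics/t5.png',np.hstack([rect(c,.621,.375,260,260,z,1.5) for z in(.046,.072)]))
```

```text
7.85 [0.4489 0.2072 0.0865] [0.    0.742 0.671 0.   ] 60.0328266620636 [ 0.0664869   0.04440885 -0.96202434] 0.0052085900280398004
460 slopes [-0.     0.007] z 0.0711 rect ((459.5476379394531, 307.80706787109375), (119.94176483154297, 83.89542388916016), 86.23652648925781)
```

View pics/t5.png

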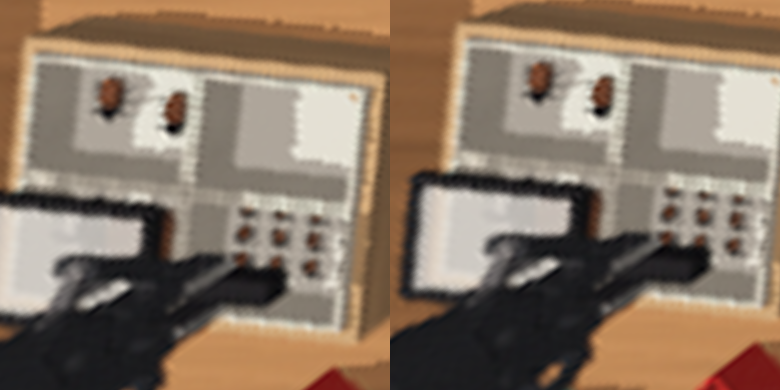

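The lens frame sits level over the big-beetle tray (rectified frame-centre pixel about (107,242), tray centre (100,244)). It is clear of the tray and still, and all margins are well inside tolerance.

```bash
python3 -c "
from bench import ctrl
print(ctrl.hand_in())"
```

```text
the job is handed in; nothing more can be done
None
```

I handed the job in with the magnifier held still over the big-beetle tray: level, within about 4 mm of centre and 1° of square, and about 17 mm above the rim; the hand-in returned no verdict.

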